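# Fit the right spacer into the phone repair fixture

### The job

The phone repair fixture has a gap between its two upright steel jaws that must be packed. Of the three spacers, stand the one that fits the gap snugly (the thickest that goes in) fully down on the fixture plate between the jaws, upright, its ends roughly level with the ends of the jaws, and let go. Leave the other two spacers standing on the bench.

Things in the scene. Friction and masses are not known exactly. Their poses are not given: they have to be found in the camera images.
- fixture: Fixed aluminium plate, 10 mm thick, an opened phone on its longer (+y) side. Two dark steel jaws, each 44 mm long (x), 20 thick (y), tops 38 mm above the bench, face each other across a gap 28 mm wide (y), open at top and ends; inner top edges slope 6 mm as lead-in. Origin: bench height, below the gap's centre; x along the gap, y across it, z up. The gap's floor is the plate's top, 10 mm above the origin.
- spacer_thin: The thinnest of three plain dark steel spacers standing on the bench in any order: block 13 mm thick (y), 44 mm long (x), 35 mm high, foot chamfered 2 mm; on top a centred upright grip tab 12 mm thick (y), 30 mm long (x), from 35 to 65 mm height, to be pinched across its 12 mm. Origin: centre of the underside, z up; half a turn about z makes no difference.
- spacer_medium: The middle one of three plain dark steel spacers standing on the bench in any order: block 23 mm thick (y), 44 mm long (x), 35 mm high, foot chamfered 2 mm; on top a centred upright grip tab 12 mm thick (y), 30 mm long (x), from 35 to 65 mm height, to be pinched across its 12 mm. Origin: centre of the underside, z up; half a turn about z makes no difference.
- spacer_thick: The thickest of three plain dark steel spacers standing on the bench in any order: block 33 mm thick (y), 44 mm long (x), 35 mm high, foot chamfered 2 mm; on top a centred upright grip tab 12 mm thick (y), 30 mm long (x), from 35 to 65 mm height, to be pinched across its 12 mm. Origin: centre of the underside, z up; half a turn about z makes no difference.

How it is judged:
By the outcome, as a careful person would: the job done as asked, in the order asked, and still so for the second after the job is handed in, with the robot touching nothing.
It also fails if it takes over 35 s, if anything falls off the work surface, if the arm or the gripper's body presses on something with over 40 N, if the wrist force passes 120 N, or if a joint passes its speed limit or range.

### The arm

A 6-joint arm with a two-finger parallel gripper is mounted at the origin on a cart in front of the work surface, level with it; the furniture and walls round the work are solid. World frame = base frame: x ahead of the robot, y to its left, z up, the work surface at z = 0. Lengths are in m, angles in rad, forces in N, time in s.
With the tool pointing down it reaches from about 0.35 to 0.975 m from the base axis. Payload 4.9 kg.
Tool frame: the origin (TCP) lies on the mounting face of the last link; the fingertips stand 173 mm ahead of it and the grasp point (between the pads) lies ctrl.pinch_z ahead of it (ctrl.pinch_z is the distance from the TCP to the grasp point, in m); z points along the fingers, y is the line along which they close (so a half turn about z gives the same grasp; the last joint's range is limited). The gripper opens to 85 mm and grips with 20 to 120 N. Pads are 22 mm wide; open, the fingers measure 114 mm over their backs; the gripper's body (76 mm by 85 mm) begins 54 mm behind the grasp point. The pads swing forward as they close: fully open they stand 13 mm farther back than shut.
Start: joints at [-1.301, 0.053, 1.613, -0, 1.476, -0.119], TCP at [0.237, -0.578, 0.405] pointing down, gripper open.
Joint ranges: [-3.01, 3.01], [-1.01, 2.22], [0.06, 2.58], [-1.02, 4.17], [0.09, 2.62], [-3.14, 3.14]. Speed limits (rad/s): [2.57, 2.57, 3.14, 3.14, 3.14, 3.14].

### API

Orientations are given as a rotation vector (axis times angle).
In Python, from station import telemetry, eyes, ctrl gives the robot as it stands.
- The arm moves only by the tool apply_moves, never from a script. Its argument "plan" is a list of rows, each a list of 5 numbers: the finger opening in m, from 0 to 0.0854, then the shift along the tool's x, y, z in m, then the turn about the tool's z in rad. In form: [[jaw, x, y, z, roll], ...]. A call has 1 to 12 rows; each row is the pose to reach, as a shift and turn from the pose commanded when the call began, along the tool's axes at that moment; what a row does not reach only later rows make up. A row lasts 1/12 s, in which the tool goes at most 41.7 mm and 7.16 degrees, less where a joint would pass 70% of its speed; a pose out of reach is approached as far as the arm can. A call with a gripper value outside its range is refused whole. The fingers move at their own pace and stop on an object; "newtons" is the grip in N (left out, the last holds). Time passes only in rows, so rows that repeat a pose let the fingers close. It gives the time, the measured TCP pose, the force, the opening and the grip force at its end, in the units of the state.
- telemetry.get_obs(): the state, without advancing time (a new reading comes with each control period).
- eyes.get_image(name): name is "scene" or "side" or "wrist"; returns a dict with "img" (400x640x3 uint8, blue, green, red), "range_z" (400x640 float32, m along the optical axis (not along the pixel's ray), 0 where there is no reading), "K" (3x3 intrinsics, pixels), "pose" (4x4, takes a point from camera to world coordinates); the wrist camera has in their place "hand_eye" (4x4, takes a point from camera to tool coordinates, whose origin is the TCP and whose axes are the flange's). Camera axes: x right, y down, z forward; pixel columns grow to the right and rows downward; lengths in m; the calibration is good to about 2 mm. A picture is of the moment at which its call begins: read the wrist's pose just before it.
- ctrl.finish_job(): hands the job in; it is judged then, once.
Trained networks look in a picture, given as the dict that the camera call returned (one of the last four; its "shot" number tells which), for a name from the list of things; names that differ only in an ending like _2 or _b are one class to them, and where a whole thing is asked for, a point or a joint stands for the part that bears it (a point fixed in the world has none). Each returns a list of dicts, best first, with "confidence" (0 to 1); they miss things now and then, are a little off and sometimes report something else, mostly with a low value. They report only what shows in the picture. A call takes as long as a camera call.
- eyes.search_frame(thing, picture): "box" ([left, top, right, bottom] in pixels, round what is visible of it).
- eyes.outline_of(thing, picture): "region" (400x640 bool, what is visible of it) and "box" ([left, top, right, bottom] in pixels, round what is visible of it).
- eyes.tip_of(thing, picture): "point" ([column, row] in pixels: a listed point, or the origin of a listed thing).
The state is a dict: "t": time; "q": joint angles; "dq": joint speeds; "effort": joint torques, N m; "tool_pos": TCP position; "tool_rot": TCP orientation; "contact_force": force on the tool from outside, world axes, zero at the start; "wrist_torque": the same for the moment, N m; "opening": finger opening in m; "grip_force": force on a finger pad.
Only numpy, scipy, OpenCV 4.12 (cv2) and the standard library are available. Lean on these libraries where they do the work, as an engineer would, in place of code of your own. Each camera call takes 0.05 s, during which the arm holds its last target. There are 200 camera calls.

## Working session

There is one attempt and no reset: what is moved stays moved. The work goes in short steps, Python scripts to look and compute and a tool call to move; the robot and the scene stay as the last step left them, time stands still between calls to the robot, and variables do not carry over. Pictures are saved under pics/ and viewed, at most 10 in all, crops included, and the job is handed in when it is done.

Besides the shell and the picture viewer there is one more tool, called after ">>>" as name(argument=value, ...) on one line, values as JSON. apply_moves: Moves the arm, as the interface text tells. Its arguments: {"type":"object","properties":{"plan":{"type":"array","items":{"type":"array","items":{"type":"number"}}},"newtons":{"type":"number"}},"required":["plan"]}

```bash
mkdir -p pics; ls
cat > h.py <<'E'
import numpy as np, cv2
from scipy.spatial.transform import Rotation as R
from station import telemetry, eyes, ctrl
def T():
    o=telemetry.get_obs(); M=np.eye(4); M[:3,:3]=R.from_rotvec(o['tool_rot']).as_matrix(); M[:3,3]=o['tool_pos']; return M
def shot(n):
    M=T(); d=eyes.get_image(n); P=d['pose'] if 'pose' in d else M@d['hand_eye']; return d,P
def cloud(d,P,mask=None):
    z=d['range_z']; ok=z>0
    if mask is not None: ok&=mask
    v,u=np.nonzero(ok); zz=z[v,u]; K=d['K']
    p=np.c_[(u-K[0,2])/K[0,0]*zz,(v-K[1,2])/K[1,1]*zz,zz]
    return p@P[:3,:3].T+P[:3,3]
NAMES=['fixture','spacer_thin','spacer_medium','spacer_thick']
E
python3 - <<'E'
from h import *
print(telemetry.get_obs()['t'],T().round(3),ctrl.pinch_z)
ims=[]
for c in ['scene','side','wrist']:
    d,P=shot(c); im=d['img'].copy()
    for n in NAMES:
        for r in eyes.outline_of(n,d)[:2]:
            p=cloud(d,P,r['region']); 
            print(c,n,round(r['confidence'],2),np.array(r['box']).astype(int),np.median(p,0).round(3) if len(p) else None,len(p))
    cv2.imwrite(f'pics/{c}.png',im); ims.append(im)
cv2.imwrite('pics/a.png',cv2.resize(np.hstack(ims[:2]),(800,250)))
E
```

```text
pics
0.0 [[ 0.925  0.379 -0.001  0.237]
 [ 0.379 -0.925  0.002 -0.578]
 [ 0.    -0.002 -1.     0.403]
 [ 0.     0.     0.     1.   ]] 0.1547
scene spacer_medium 0.53 [346 229 363 265] [ 0.491 -0.361  0.035] 344
scene spacer_thick 0.82 [344 198 357 219] [ 0.566 -0.245  0.035] 284
side fixture 0.77 [213 224 338 335] [0.494 0.075 0.017] 6986
side spacer_thin 0.87 [348 171 368 206] [ 0.443 -0.231  0.029] 588
side spacer_medium 0.61 [337 152 362 180] [ 0.486 -0.342  0.034] 439
side spacer_thick 0.58 [289 171 313 202] [ 0.557 -0.219  0.032] 669
```

View pics/scene.png

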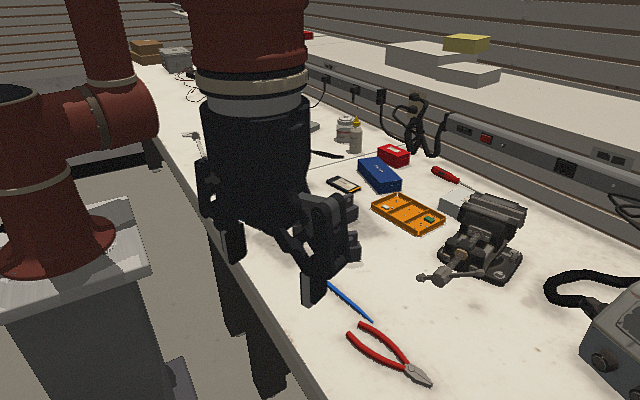

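View pics/side.png

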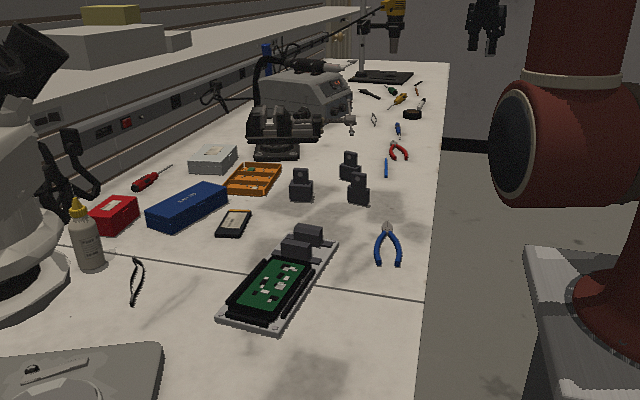

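The side view shows the three spacers at about (301,185), (350,165) and (358,188), with the fixture near (280,285) and its jaws at about (303,242). The arm blocks the scene view. I'll move over the spacers and look with the wrist camera.

>>> apply_moves(plan=[[0.085,0.25,-0.12,0,0],[0.085,0.25,-0.12,0,0],[0.085,0.25,-0.12,0,0],[0.085,0.25,-0.12,0,0],[0.085,0.25,-0.12,0,0],[0.085,0.25,-0.12,0,0],[0.085,0.25,-0.12,0,0],[0.085,0.25,-0.12,0,0],[0.085,0.25,-0.12,0,0]])

```text
t: 1.5
tool_pos: [0.4236, -0.3715, 0.4049]
tool_rot: [3.081, 0.611, -0.0]
contact_force: [-0.1, -0.7, -0.0]
opening: 0.0852
grip_force: 0.0
```

Run:
```python
from h import *
print(telemetry.get_obs()['t'],T().round(3))
for c in ['wrist','side','scene']:
    d,P=shot(c)
    if c=='wrist': print(d['hand_eye'].round(3))
    for n in NAMES:
        for r in eyes.outline_of(n,d)[:2]:
            p=cloud(d,P,r['region']); 
            print(c,n,round(r['confidence'],2),np.array(r['box']).astype(int),np.median(p,0).round(3) if len(p) else None,len(p))
    p=cloud(d,P); np.save(f'{c}.npy',p)
    if c=='wrist': cv2.imwrite('pics/w1.png',d['img'])
```

```text
1.5 [[ 0.924  0.382 -0.     0.424]
 [ 0.382 -0.924 -0.001 -0.371]
 [-0.     0.    -1.     0.405]
 [ 0.     0.     0.     1.   ]]
[[ 0.    -0.955 -0.296  0.075]
 [ 1.     0.     0.    -0.   ]
 [-0.    -0.296  0.955  0.03 ]
 [ 0.     0.     0.     1.   ]]
wrist fixture 0.86 [  0   0 117  61] [ 0.472 -0.058  0.011] 4155
wrist spacer_thin 0.84 [205 100 243 131] [ 0.448 -0.242  0.046] 914
wrist spacer_medium 0.9 [304  99 345 140] [ 0.486 -0.35   0.036] 752
wrist spacer_thick 0.83 [231   0 273  38] [ 0.551 -0.24   0.035] 1280
side fixture 0.81 [215 224 337 335] [0.495 0.076 0.017] 6940
side spacer_thin 0.6 [349 173 367 206] [ 0.445 -0.231  0.029] 611
side spacer_medium 0.75 [339 150 361 180] [ 0.487 -0.342  0.034] 454
side spacer_thick 0.88 [290 169 312 201] [ 0.557 -0.219  0.032] 691
scene fixture 0.97 [246 155 305 206] [ 0.488 -0.009  0.017] 1547
scene spacer_thin 0.57 [289 206 315 241] [ 0.444 -0.244  0.032] 525
scene spacer_medium 0.59 [339 231 362 265] [ 0.482 -0.357  0.033] 665
scene spacer_thick 0.92 [334 195 360 224] [ 0.554 -0.24   0.032] 529
```

View pics/w1.png

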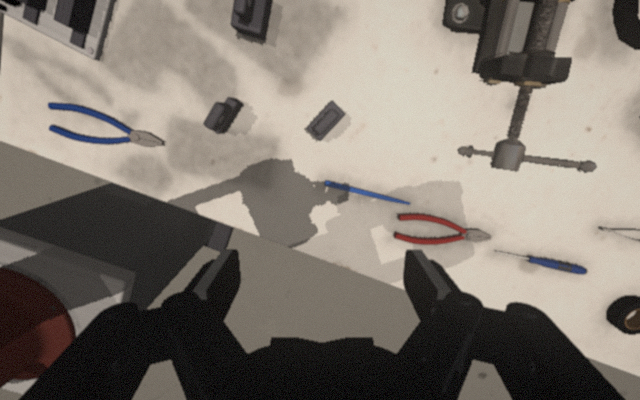

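The wrist view shows spacers at (224,115), (326,122) and (252,18), with the fixture corner top-left. The networks' thin/medium labels look questionable, so I'll measure the block footprints from depth.

Run:
```python
from h import *
W={c:np.load(c+'.npy') for c in ['wrist','side','scene']}
for c0 in [(.444,-.243),(.484,-.352),(.554,-.236)]:
    for c,p in list(W.items())+[('all',np.vstack(list(W.values())))]:
        q=p[(np.hypot(*(p[:,:2]-c0).T)<.04)]
        for nm,lo,hi in [('blk',.006,.040),('top',.030,.039),('tab',.042,.072)]:
            s=q[(q[:,2]>lo)&(q[:,2]<hi)][:,:2]
            if len(s)<20: continue
            (x,y),(w,h),a=cv2.minAreaRect((s*1000).astype(np.float32))
            print(c0,c,nm,len(s),(round(x,1),round(y,1)),(round(w,1),round(h,1)),round(a,1), 'zmed',np.median(q[(q[:,2]>lo)&(q[:,2]<hi)][:,2]).round(4))
```

```text
(0.444, -0.243) wrist blk 388 (446.0, -239.0) (13.3, 43.9) 77.7 zmed 0.0302
(0.444, -0.243) wrist top 191 (446.0, -238.8) (13.2, 43.8) 77.3 zmed 0.0349
(0.444, -0.243) wrist tab 485 (446.0, -238.8) (12.3, 29.9) 76.4 zmed 0.0644
(0.444, -0.243) side blk 361 (445.9, -233.6) (14.7, 45.8) 79.1 zmed 0.0229
(0.444, -0.243) side top 98 (445.1, -234.3) (12.4, 44.3) 79.9 zmed 0.0339
(0.444, -0.243) side tab 198 (445.0, -234.5) (13.3, 30.2) 74.1 zmed 0.0549
(0.444, -0.243) scene blk 299 (445.6, -241.1) (13.4, 43.5) 76.1 zmed 0.0239
(0.444, -0.243) scene top 92 (445.6, -241.2) (13.3, 43.2) 76.2 zmed 0.0341
(0.444, -0.243) scene tab 174 (445.3, -240.7) (12.7, 28.6) 76.7 zmed 0.0566
(0.444, -0.243) all blk 1048 (445.4, -237.0) (20.8, 46.2) 74.7 zmed 0.0257
(0.444, -0.243) all top 381 (445.1, -238.2) (19.7, 45.8) 78.1 zmed 0.0344
(0.444, -0.243) all tab 857 (445.3, -237.7) (18.7, 31.8) 78.0 zmed 0.0621
(0.484, -0.352) wrist blk 445 (485.7, -350.4) (22.9, 43.8) 68.8 zmed 0.0353
(0.484, -0.352) wrist top 445 (485.7, -350.4) (22.9, 43.8) 68.8 zmed 0.0353
(0.484, -0.352) wrist tab 322 (485.7, -350.4) 
[... 895 characters left out ...]
3.6) (19.8, 12.2) 8.3 zmed 0.0625
(0.554, -0.236) side blk 428 (559.2, -227.3) (44.1, 32.8) 8.1 zmed 0.0252
(0.554, -0.236) side top 153 (559.4, -227.8) (43.7, 31.7) 8.1 zmed 0.0343
(0.554, -0.236) side tab 189 (558.6, -226.1) (29.8, 13.8) 16.7 zmed 0.0547
(0.554, -0.236) scene blk 358 (560.5, -234.4) (45.0, 33.6) 7.0 zmed 0.0259
(0.554, -0.236) scene top 138 (561.0, -234.5) (43.4, 33.3) 5.8 zmed 0.0349
(0.554, -0.236) scene tab 141 (560.4, -234.0) (31.3, 13.0) 8.0 zmed 0.056
(0.554, -0.236) all blk 1761 (559.8, -231.1) (44.8, 40.6) 8.2 zmed 0.0325
(0.554, -0.236) all top 946 (560.2, -231.5) (44.4, 38.8) 7.5 zmed 0.0351
(0.554, -0.236) all tab 669 (560.5, -231.1) (31.5, 19.8) 1.8 zmed 0.0583
```

The medium spacer is the 23 mm block at about (486,-350) mm, which the network also labelled as medium. I'll hover over it, aligned to its thickness.

>>> apply_moves(plan=[[0.085,0.065,0.004,0.085,0.763],[0.085,0.065,0.004,0.085,0.763],[0.085,0.065,0.004,0.085,0.763],[0.085,0.065,0.004,0.085,0.763],[0.085,0.065,0.004,0.085,0.763],[0.085,0.065,0.004,0.085,0.763],[0.085,0.065,0.004,0.085,0.763],[0.085,0.065,0.004,0.085,0.763],[0.085,0.065,0.004,0.085,0.763]])

```text
t: 3.0
tool_pos: [0.4845, -0.3516, 0.3199]
tool_rot: [3.087, -0.58, 0.0]
contact_force: [0.4, -1.1, -0.5]
opening: 0.0848
grip_force: 0.0
```

```bash
cat >> h.py <<'E'
def rect(s):
    (x,y),(w,h),a=cv2.minAreaRect((s*1000).astype(np.float32))
    b=cv2.boxPoints(((x,y),(w,h),a)); e=[b[1]-b[0],b[2]-b[1]]; L=max(e,key=np.linalg.norm); S=min(e,key=np.linalg.norm)
    return np.round([x,y,np.linalg.norm(S),np.linalg.norm(L),np.degrees(np.arctan2(L[1],L[0]))%180],1)
E
python3 - <<'E'
from h import *
o=telemetry.get_obs(); M=T(); print(o['t'],M.round(4),np.round(o['q'],3))
d,P=shot('wrist'); cv2.imwrite('pics/w2.png',d['img'])
p=cloud(d,P); q=p[np.hypot(*(p[:,:2]-[.4857,-.3504]).T)<.035]
for lo,hi in [(.03,.039),(.045,.07),(.062,.07)]:
    k=q[(q[:,2]>lo)&(q[:,2]<hi)]; print(rect(k[:,:2]),'tool:',rect(((k-M[:3,3])@M[:3,:3])[:,:2]),np.median(k[:,2]))
s=np.load('scene.npy'); print('fixture')
for lo,hi in [(.033,.042)]:
    k=s[(s[:,2]>lo)&(s[:,2]<hi)&(s[:,0]>.38)&(s[:,0]<.62)&(s[:,1]>-.12)&(s[:,1]<.2)]; print(len(k),rect(k[:,:2]))
    k=k[:,:2]; print((k[::8]*1000).round(0).tolist()[:60])
E
```

```text
3.0 [[ 9.317e-01 -3.632e-01  2.000e-04  4.845e-01]
 [-3.632e-01 -9.317e-01 -2.000e-04 -3.516e-01]
 [ 2.000e-04  1.000e-04 -1.000e+00  3.199e-01]
 [ 0.000e+00  0.000e+00  0.000e+00  1.000e+00]] [-0.752  0.057  1.754  0.     1.331  1.19 ]
[ 486.2 -350.7   22.2   43.8  158.4] tool: [ 1.2 -1.5 22.2 43.8  0.3] 0.03539823709171741
[ 486.3 -350.9   11.5   29.4  159.1] tool: [  1.5  -1.3  11.5  29.4 179.6] 0.06504558009870433
[ 486.2 -350.8   11.2   29.   158.9] tool: [  1.3  -1.5  11.2  29.  179.8] 0.0652337219468827
fixture
170 [495.3 -34.1  44.6  70.5  84.6]
[[512.0, -2.0], [511.0, -5.0], [493.0, -6.0], [513.0, -13.0], [488.0, -4.0], [505.0, -16.0], [478.0, -8.0], [498.0, -14.0], [476.0, -6.0], [494.0, -15.0], [486.0, -14.0], [502.0, -51.0], [493.0, -52.0], [510.0, -63.0], [488.0, -57.0], [506.0, -66.0], [480.0, -58.0], [497.0, -67.0], [474.0, -64.0], [495.0, -65.0], [476.0, -65.0], [476.0, -66.0]]
```

View pics/w2.png

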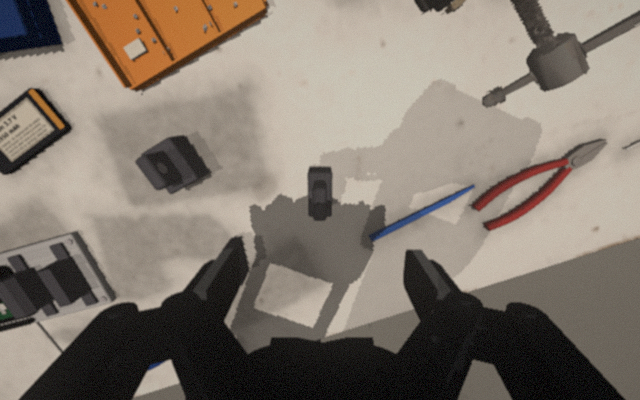

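The spacer sits at (320,193), centred and aligned between the fingers. I'll descend and grip it.

>>> apply_moves(plan=[[0.06,0.0013,-0.0014,0.035,0],[0.06,0.0013,-0.0014,0.07,0],[0.05,0.0013,-0.0014,0.095,0],[0.04,0.0013,-0.0014,0.107,0],[0.04,0.0013,-0.0014,0.107,0],[0.0,0.0013,-0.0014,0.107,0],[0.0,0.0013,-0.0014,0.107,0],[0.0,0.0013,-0.0014,0.107,0],[0.0,0.0013,-0.0014,0.107,0],[0.0,0.0013,-0.0014,0.107,0],[0.0,0.0013,-0.0014,0.107,0]], newtons=60)

```text
t: 3.97
tool_pos: [0.4871, -0.3516, 0.2153]
tool_rot: [3.084, -0.584, 0.006]
contact_force: [0.5, 0.5, 7.0]
opening: 0.0104
grip_force: 61.3
```

>>> apply_moves(plan=[[0.0,0.0013,0,-0.03,0],[0.0,0.0013,0,-0.07,0],[0.0,0,0,-0.107,0],[0.0,-0.02,-0.034,-0.107,-0.04],[0.0,-0.04,-0.068,-0.107,-0.08],[0.0,-0.06,-0.102,-0.107,-0.12],[0.0,-0.08,-0.136,-0.107,-0.16],[0.0,-0.1,-0.17,-0.107,-0.2],[0.0,-0.12,-0.204,-0.107,-0.24],[0.0,-0.14,-0.238,-0.107,-0.276],[0.0,-0.155,-0.265,-0.107,-0.276],[0.0,-0.165,-0.28,-0.107,-0.276]])

```text
t: 4.97
tool_pos: [0.4338, -0.0271, 0.3193]
tool_rot: [-3.137, 0.15, 0.001]
contact_force: [0.5, 0.4, -2.1]
opening: 0.0109
grip_force: 60.1
```

Run:
```python
from h import *
o=telemetry.get_obs(); M=T(); print(o['t'],M.round(4),np.round(o['q'],3),o['opening'],o['contact_force'])
for i in range(1):
    d,P=shot('wrist'); M=T(); cv2.imwrite('pics/w3.png',d['img'])
p=cloud(d,P); np.save('w3.npy',p); np.save('w3M.npy',M)
t=(p-M[:3,3])@M[:3,:3]
held=(np.abs(t[:,0])<.035)&(np.abs(t[:,1])<.02)&(t[:,2]<.24)&(t[:,2]>.17)
k=t[held]; print('held',len(k),k.min(0).round(4),k.max(0).round(4))
b=(np.abs(t[:,2]-np.median(t[held][:,2]))<.004)&held; print(rect(t[b][:,:2]),np.median(t[b],0))
j=(p[:,2]>.033)&(p[:,2]<.042)&(np.hypot(*(p[:,:2]-[.495,-.034]).T)<.06); k=p[j]
print('jaws',len(k),rect(k[:,:2]),np.median(k[:,2]))
for s in (k[k[:,1]>-.034],k[k[:,1]<-.034]): print(len(s),rect(s[:,:2]) if len(s)>5 else '')
pl=(p[:,2]>.007)&(p[:,2]<.014)&(np.hypot(*(p[:,:2]-[.495,-.034]).T)<.06); print('plate',np.median(p[pl][:,2]))
```

```text
4.9667 [[ 9.954e-01 -9.560e-02 -5.000e-04  4.338e-01]
 [-9.560e-02 -9.954e-01  1.100e-03 -2.710e-02]
 [-6.000e-04 -1.100e-03 -1.000e+00  3.193e-01]
 [ 0.000e+00  0.000e+00  0.000e+00  1.000e+00]] [-2.340e-01 -3.640e-01  2.128e+00  1.000e-03  1.378e+00  1.432e+00] 0.010886074991069552 [ 0.47736277  0.38374591 -2.11446735]
held 1356 [ 0.0058 -0.01    0.17  ] [0.0209 0.0129 0.2094]
[13.4  1.5 14.9 22.8 89.6] [0.01565052 0.0013603  0.17985504]
jaws 2353 [495.  -31.9  43.4  67.9  84.7] 0.03823546397789657
1178 [497.1  -8.   20.   43.4 174.9]
1175 [492.8 -56.   19.6  43.4 175.3]
plate 0.010559141500934233
```

View pics/w3.png

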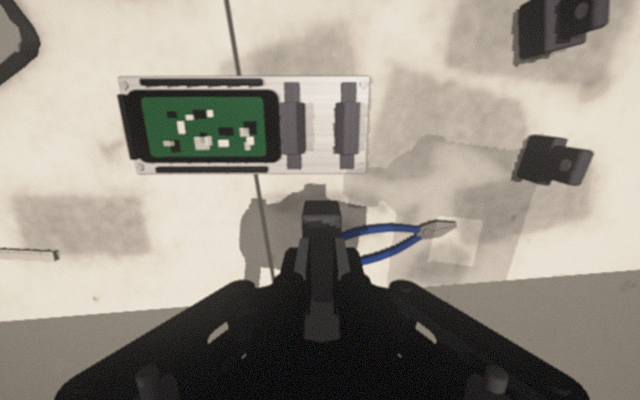

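The jaws show at (292,125) and (347,125), and the held block's end face at (322,210). I'll move to just above the gap and check alignment.

>>> apply_moves(plan=[[0.0,0.02,-0.001,0,-0.003],[0.0,0.04,-0.002,0.0,-0.006],[0.0,0.055,-0.0024,0.01,-0.006],[0.0,0.0624,-0.0024,0.03,-0.006],[0.0,0.0624,-0.0024,0.045,-0.006],[0.0,0.0624,-0.0024,0.054,-0.006],[0.0,0.0624,-0.0024,0.054,-0.006],[0.0,0.0624,-0.0024,0.054,-0.006]])

```text
t: 5.68
tool_pos: [0.4968, -0.0336, 0.2652]
tool_rot: [-3.138, 0.145, 0.002]
contact_force: [0.5, 0.8, -0.8]
opening: 0.0107
grip_force: 60.1
```

```bash
cat > chk.py <<'E'
from h import *
import sys
o=telemetry.get_obs(); M=T(); print(o['t'],M.round(4),o['opening'],o['contact_force'])
d,P=shot('wrist'); cv2.imwrite(sys.argv[1],d['img'])
p=cloud(d,P); t=(p-M[:3,3])@M[:3,:3]
e=(t[:,0]>.010)&(t[:,0]<.035)&(np.abs(t[:,1])<.03)
zb=M[2,3]
near=e&(p[:,2]>.046)&(np.abs(t[:,1])<.017)
k=t[near]; print('held y',np.percentile(k[:,1],[1,99]).round(4),'x max',np.percentile(k[:,0],99).round(4),'z',(zb-k[:,2]).min().round(4),len(k))
f=t[near&(p[:,2]<.075)&(t[:,0]<.016)]
for lo,hi in[(.015,.05),(-.05,-.01)]:
    j=(p[:,2]>.033)&(p[:,2]<.043)&(t[:,1]>lo)&(t[:,1]<hi)&(np.abs(t[:,0])<.05)
    k=t[j]
    if len(k)>20: print('jaw',len(k),np.percentile(k,[1,99],axis=0)[:,:2].round(4).tolist(),rect(k[:,:2]))
E
python3 chk.py pics/w4.png
```

```text
5.6833 [[ 9.957e-01 -9.220e-02 -1.400e-03  4.968e-01]
 [-9.220e-02 -9.957e-01  3.000e-04 -3.360e-02]
 [-1.400e-03 -2.000e-04 -1.000e+00  2.652e-01]
 [ 0.000e+00  0.000e+00  0.000e+00  1.000e+00]] 0.01070528718088687 [ 0.48245306  0.83156089 -0.77531527]
held y [-0.0167  0.0167] x max 0.0199 z 0.0561 14410
jaw 1304 [[-0.0222, 0.0152], [0.0206, 0.0323]] [ -1.   23.8  17.6  43.9 179.9]
jaw 1477 [[-0.0225, -0.0352], [0.0206, -0.016]] [ -1.6 -25.5  19.9  44.9 179.7]
```

View pics/w4.png

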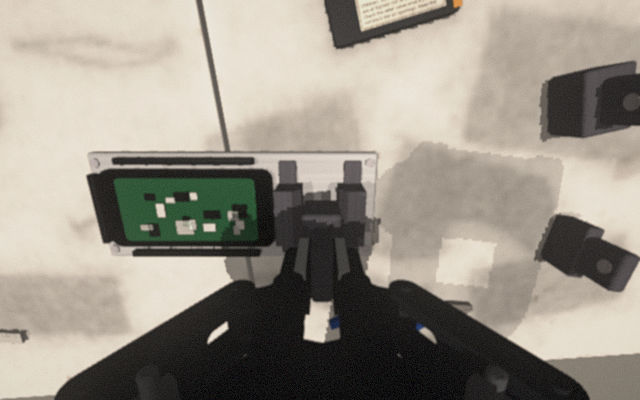

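```bash
cat > chk2.py <<'E'
from h import *
for c in ['wrist','side']:
    o=telemetry.get_obs(); M=T()
    d,P=shot(c); p=cloud(d,P); t=(p-M[:3,3])@M[:3,:3]
    for lo,hi in [(.012,.033),(.033,.042),(.050,.060),(.060,.070),(.070,.080)]:
        k=t[(p[:,2]>lo)&(p[:,2]<hi)&(np.abs(t[:,0])<.027)&(np.abs(t[:,1])<.045)]
        ys=np.sort(k[:,1]); g=np.diff(ys); i=np.nonzero(g>.003)[0]
        segs=np.split(ys,i+1); print(c,lo,len(k),[(s[0].round(4),s[-1].round(4),len(s)) for s in segs if len(s)>5], k[:,0].max().round(4) if len(k) else '', k[:,0].min().round(4) if len(k) else '')
print(o['t'],M[:3,3],o['contact_force'])
E
python3 chk2.py
```

```text
wrist 0.012 1235 [(np.float64(-0.045), np.float64(-0.0109), 876), (np.float64(0.0119), np.float64(0.0433), 351)] 0.027 -0.027
wrist 0.033 2811 [(np.float64(-0.0356), np.float64(-0.0155), 1468), (np.float64(0.0131), np.float64(0.0325), 1343)] 0.02 -0.0246
wrist 0.05 37 [(np.float64(-0.0114), np.float64(0.0109), 37)] 0.02 0.0183
wrist 0.06 168 [(np.float64(-0.0115), np.float64(0.0112), 168)] 0.0201 0.0178
wrist 0.07 202 [(np.float64(-0.0116), np.float64(0.0113), 202)] 0.0202 0.0177
side 0.012 713 [(np.float64(-0.0449), np.float64(-0.0193), 388), (np.float64(0.0077), np.float64(0.0298), 325)] 0.0269 -0.0269
side 0.033 322 [(np.float64(-0.0394), np.float64(-0.0201), 216), (np.float64(0.0089), np.float64(0.0307), 106)] 0.0188 -0.0267
side 0.05 121 [(np.float64(-0.0151), np.float64(-0.0092), 110)] 0.0166 -0.0255
side 0.06 181 [(np.float64(-0.0156), np.float64(0.009), 181)] 0.0185 -0.0258
side 0.07 193 [(np.float64(-0.0163), np.float64(0.0093), 193)] 0.0184 -0.026
5.7833 [ 0.49747153 -0.03367771  0.26682439] [-0.44895745 -0.0956964  -1.60692048]
```

The block needs to move about 1.5 mm in tool −y. I'll shift it and then descend.

>>> apply_moves(plan=[[0.0,0.0005,-0.0015,0,0],[0.0,0.0005,-0.0015,0.0,0],[0.0,0.0005,-0.0015,0.008,0],[0.0,0.0005,-0.0015,0.015,0],[0.0,0.0005,-0.0015,0.021,0],[0.0,0.0005,-0.0015,0.026,0],[0.0,0.0005,-0.0015,0.026,0]])

```text
t: 6.42
tool_pos: [0.4971, -0.0319, 0.2376]
tool_rot: [-3.138, 0.145, 0.006]
contact_force: [-0.0, -0.0, -1.8]
opening: 0.011
grip_force: 60.1
```

```bash
python3 chk2.py
```

```text
wrist 0.012 1836 [(np.float64(-0.045), np.float64(-0.0375), 752), (np.float64(-0.0335), np.float64(0.0341), 1080)] 0.027 -0.027
wrist 0.033 3426 [(np.float64(-0.0337), np.float64(0.0113), 1779), (np.float64(0.0143), np.float64(0.0345), 1647)] 0.0213 -0.0229
wrist 0.05 873 [(np.float64(-0.0114), np.float64(0.0115), 873)] 0.0202 0.0049
wrist 0.06 183 [(np.float64(-0.0119), np.float64(0.0116), 183)] 0.0133 0.0097
wrist 0.07 567 [(np.float64(-0.0189), np.float64(0.0192), 567)] 0.0135 0.0055
side 0.012 528 [(np.float64(-0.045), np.float64(-0.0179), 415), (np.float64(-0.0143), np.float64(0.005), 38), (np.float64(0.0115), np.float64(0.0315), 75)] 0.0269 -0.027
side 0.033 395 [(np.float64(-0.0379), np.float64(-0.0111), 343), (np.float64(-0.0079), np.float64(0.0066), 21), (np.float64(0.012), np.float64(0.0326), 31)] 0.0193 -0.0258
side 0.05 242 [(np.float64(-0.0153), np.float64(0.0083), 242)] 0.018 -0.0257
side 0.06 75 [(np.float64(-0.0149), np.float64(0.0017), 75)] 0.0093 -0.0189
side 0.07 118 [(np.float64(-0.022), np.float64(0.0019), 118)] 0.0101 -0.0187
6.4667 [ 0.49740677 -0.03201304  0.2383974 ] [ 0.2109853  -0.17051739 -2.2780147 ]
```

It's centred in the gap with no contact. I'll lower it the rest of the way.

>>> apply_moves(plan=[[0.0,0,0,0.004,0],[0.0,0,0,0.008,0],[0.0,0,0,0.011,0],[0.0,0,0,0.013,0],[0.0,0,0,0.014,0],[0.0,0,0,0.014,0],[0.0,0,0,0.014,0]])

```text
t: 7.1
tool_pos: [0.498, -0.0321, 0.2258]
tool_rot: [3.138, -0.145, 0.0]
contact_force: [1.4, -0.4, -2.3]
opening: 0.0107
grip_force: 60.3
```

```bash
cat > chk3.py <<'E'
from h import *
o=telemetry.get_obs(); M=T(); d,P=shot('wrist'); p=cloud(d,P); t=(p-M[:3,3])@M[:3,:3]
print(o['t'],M[:3,3].round(4),np.round(o['contact_force'],1))
k=p[(t[:,0]>.016)&(t[:,0]<.020)&(np.abs(t[:,1])<.008)]; print('block top z',np.percentile(k[:,2],[5,50,75,90,98]).round(4))
j=p[(np.abs(t[:,0])<.02)&(np.abs(np.abs(t[:,1])-.026)<.006)&(p[:,2]>.03)&(p[:,2]<.045)]; print('jaw top',np.median(j[:,2]).round(4))
E
python3 chk3.py
```

```text
7.1 [ 0.498  -0.0321  0.2258] [ 1.4 -0.4 -2.3]
block top z [0.0113 0.1198 0.1439 0.1497 0.152 ]
jaw top 0.0386
```

>>> apply_moves(plan=[[0.0,0,0,0.001,0],[0.0,0,0,0.001,0],[0.0,0,0,0.001,0]])

```text
t: 7.4
tool_pos: [0.4981, -0.0322, 0.2253]
tool_rot: [3.138, -0.145, 0.001]
contact_force: [-1.6, 0.8, 2.8]
opening: 0.0113
grip_force: 60.7
```

>>> apply_moves(plan=[[0.0,0,0,0.001,0],[0.0,0,0,0.001,0],[0.0,0,0,0.001,0]])

```text
t: 7.65
tool_pos: [0.4984, -0.0322, 0.2253]
tool_rot: [3.138, -0.145, 0.0]
contact_force: [-4.7, 1.6, 9.4]
opening: 0.0108
grip_force: 61.8
```

```bash
sed -i 's/np.abs(t\[:,1\])<.008)/np.abs(t[:,1])<.011)\&(p[:,2]<.06)\&(p[:,2]>.035)/' chk3.py; python3 chk3.py
```

```text
7.65 [ 0.4984 -0.0322  0.2253] [-4.7  1.6  9.4]
block top z [0.0361 0.0444 0.0453 0.0458 0.0464]
jaw top 0.0385
```

It's seated: the block top is at 45 mm and contact is about 10 N. I'll release and lift.

>>> apply_moves(plan=[[0.0,0,0,-0.002,0],[0.03,0,0,-0.002,0],[0.035,0,0,-0.002,0],[0.035,0,0,-0.002,0],[0.035,0,0,-0.002,0],[0.035,0,0,-0.02,0],[0.035,0,0,-0.045,0],[0.035,-0.005,0,-0.075,0],[0.035,-0.02,0,-0.1,0],[0.035,-0.04,0,-0.12,0],[0.035,-0.04,0,-0.12,0],[0.035,-0.04,0,-0.12,0]])

```text
t: 8.7
tool_pos: [0.458, -0.0284, 0.3452]
tool_rot: [3.138, -0.145, 0.006]
contact_force: [-0.2, -0.4, -0.5]
opening: 0.0351
grip_force: 0.0
```

Run:
```python
from h import *
o=telemetry.get_obs(); print(o['t'],o['tool_pos'],o['contact_force'])
d,P=shot('wrist'); cv2.imwrite('pics/w5.png',d['img']); p=cloud(d,P)
c=np.array([.495,-.032]); a=np.radians(-5); A=np.array([[np.cos(a),-np.sin(a)],[np.sin(a),np.cos(a)]])
f=(p[:,:2]-c)@A; m=(np.abs(f[:,0])<.04)&(np.abs(f[:,1])<.045)
for n,lo,hi,yl in[('jaw',.035,.041,.045),('blk',.0425,.05,.014),('tab',.072,.078,.014)]:
    k=m&(p[:,2]>lo)&(p[:,2]<hi)&(np.abs(f[:,1])<yl); print(n,rect(f[k]),np.median(p[k][:,2]))
```

```text
8.7 [ 0.45800103 -0.02841957  0.34515086] [-0.24387151 -0.42541915 -0.47205878]
jaw [ 0.5  0.2 44.5 68.1 89.8] 0.03837329328435932
blk [  0.6  -0.   22.5  43.2 180. ] 0.045418050864009185
tab [  1.   -0.   11.4  29.4 179.9] 0.07511935575258138
```

View pics/w5.png

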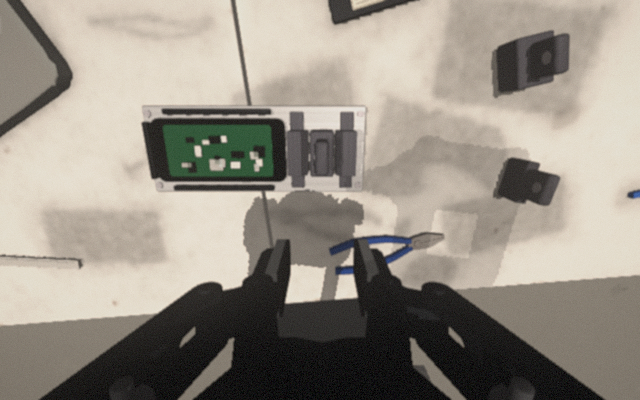

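The spacer stands centred between the jaws at (321,152), with its top at 45 mm, level and upright. The other two are still standing at (528,62) and (525,180).

```bash
python3 -c "
from station import ctrl; print(ctrl.finish_job())"
```

```text
the job is handed in; nothing more can be done
None
```

The medium (23 mm) spacer is fully down in the fixture gap, upright, centred and level with the jaw ends, and released; the other two are still standing on the bench, and the job was handed in at about 9 s.

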